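# Feed a pipe onto the pipe turner with the push block

## Robot

A 6-joint arm with a two-finger parallel gripper is mounted at the origin on the work surface. World frame = base frame: x ahead of the robot, y to its left, z up, the work surface at z = 0. Lengths are in m, angles in rad, forces in N, time in s.
With the tool pointing down it reaches from about 0.35 to 0.975 m from the base axis. Payload 4.9 kg.
Tool frame: the origin (TCP) lies midway between the tips of the shut fingers; the grasp point (between the pads) lies 19 mm behind it; z points along the fingers, y is the line along which they close (so a half turn about z gives the same grasp; the last joint's range is limited). The gripper opens to 85 mm and grips with 20 to 120 N. Pads are 22 mm wide; open, the fingers measure 114 mm over their backs; the gripper's body (76 mm by 85 mm) begins 54 mm behind the grasp point. The pads swing forward as they close: fully open they stand 13 mm farther back than shut.
Start: joints at [1.07, 0.053, 1.613, -0, 1.476, -0.119], TCP at [0.233, 0.58, 0.231] pointing down, gripper open.
Joint ranges: [-3.01, 3.01], [-1.01, 2.22], [0.06, 2.58], [-1.02, 4.17], [0.09, 2.62], [-3.14, 3.14]. Speed limits (rad/s): [2.57, 2.57, 3.14, 3.14, 3.14, 3.14].

## Interface

Orientations are given as a rotation vector (axis times angle).
In Python, from station import ctrl, optics, job gives the robot as it stands.
- The arm moves only by the shell command python3 -m jog 'ROWS' [OPENING] [FORCE]. ROWS is JSON, a list of rows, each a list of 2 entries, a list of its own where there are three numbers: the shift along the tool's x, y, z in m, then the turn, a rotation vector about the tool's x, y, z in rad. A call has 1 to 5 rows; each row is the pose to reach, as a shift and turn from the pose commanded when the call began, along the tool's axes at that moment; what a row does not reach only later rows make up. A row lasts 1/10 s, in which the tool goes at most 50 mm and 8.59 degrees, less where a joint would pass 70% of its speed; a pose out of reach is approached as far as the arm can. A call with a gripper value outside its range is refused whole. OPENING is the opening, from 0 (shut) to 1 (fully open), set as the call begins (- or left out, the last holds). The fingers move at their own pace and stop on an object; FORCE is the grip in N (left out, the last holds). Time passes only in rows, so rows that repeat a pose let the fingers close. It gives the time, the measured TCP pose, the force, the opening and the grip force at its end, in the units of the state.
- ctrl.get_obs(): the state, without advancing time (a new reading comes with each control period).
- optics.get_image(name): name is "side" or "top" or "wrist"; returns a dict with "image" (420x560x3 uint8, blue, green, red), "fx", "fy", "cx", "cy" (pixels), "rvec" (rotation vector, rad) and "tvec" (3), from world to camera coordinates, as OpenCV has them; the wrist camera has in their place "mount" (4x4, takes a point from camera to tool coordinates, whose origin is the TCP and whose axes are the flange's). Camera axes: x right, y down, z forward; pixel columns grow to the right and rows downward; lengths in m; the calibration is good to about 2 mm. A picture is of the moment at which its call begins: read the wrist's pose just before it. There is no depth.
- job.finish_job(): hands the job in; it is judged then, once.
The state is a dict: "t": time; "q": joint angles; "dq": joint speeds; "effort": joint torques, N m; "tool_pos": TCP position; "tool_rot": TCP orientation; "contact_force": force on the tool from outside, world axes, zero at the start; "wrist_torque": the same for the moment, N m; "opening": finger opening in m; "grip_force": force on a finger pad.
Only numpy, scipy, OpenCV 4.12 (cv2) and the standard library are available. Lean on these libraries where they do the work, as an engineer would, in place of code of your own. Each camera call takes 0.05 s, during which the arm holds its last target. There are 200 camera calls.

## Task

With the push block, slowly and gently roll the white pipe along the infeed rails until it drops down between the two rubber rollers of the pipe turner; keep the gripper itself off the pipe. Then hang the push block up by its handle on the hook of the steel post. Leave the tape, tin and spray can where they are.

Things in the scene. Friction and masses are not known exactly. Their poses are not given: they have to be found in the camera images.
- turner: Pipe turner with infeed rails, bolted down, motor off. Origin on the bench below the middle between its two rollers. A pipe is fed along its +y; x is parallel to the rollers. Black rubber rollers, 30 mm diameter, 136 mm long, do not turn; axes at y = -32 and +32 mm, 58 mm up (tops at 73 mm). Side plates at |x| = 73 to 81 mm, 80 mm high; motor at x = 86 to 162 mm, |y| < 80 mm, under 95 mm high.
- rails (a point): Middle of the track, between the two steel angle rails at the height of their treads, 75 mm above the bench (turner x = 0, y = -165 mm). Level rails run from turner y = -290 to -40 mm. Treads |x| = 47 to 72 mm; outer flanges |x| = 69 to 72 mm, 91 mm high; end tabs |x| = 53 to 69 mm, 89 mm high, at y = -288 mm. For |x| < 47 mm nothing stands above the treads.
- turner_seat (a point): Where the pipe's centre lies when fully down between the rollers: 96 mm above the bench, turner x = y = 0. Once the pipe's centre passes the first roller's top (turner y = -32 mm) it drops here by itself, 14 mm down. Pushed on, it would climb over the second roller; nothing beyond stops it falling off.
- pipe: White plastic pipe, 70 mm outside diameter, 130 mm long, about 0.22 kg, lying across the two rails between their flanges, on turner y = -200 to -110 mm. Origin at its centre, 110 mm above the bench when on the rails; its own x is the pipe's axis, about which it turns as it rolls. It rolls easily, slows by itself, and is pushed at 5 to 10 cm/s.
- push_block: Plywood push block, about 0.28 kg, standing on its sole on the bench. Origin at the sole's underside; z up, +x to its front. Sole x = -75 to +60 mm, 64 mm wide, 14 mm thick. Over it a closed handle 20 mm thick: posts at x = -75 to -57 and +30 to +48 mm carry a level bar. The opening under the bar is 87 mm long (x = -57 to +30) and 86 mm high (z = 14 to 100), through in y.
- block_face (a point): Middle of the push block's front: an upright black rubber face, 74 mm wide, 80 mm tall, at block x = +64 mm, y = 0, z = 41 mm, on a plywood plate 76 mm wide and 82 mm tall (block z = 0 to 82 mm).
- block_bar (a point): On the centre line of the handle bar (block x = 0, y = 0, z = 111 mm). The bar lies along block x from -75 to +48 mm, 20 mm thick (block y), z = 100 to 122 mm; pinch it from above on its two flat sides.
- block_hang (a point): Underside of the handle bar over the balance point (block x = +10 mm, y = 0, z = 100 mm; centre of mass about 60 mm below it): what should rest on the hook, crossing it at right angles. Fingers that reach below the bar must miss the hook, so the bar is best pinched farther back, about block x = -35 mm.
- hook_post: Upright steel post, 25 mm square, 202 mm high, on an 80 mm square base plate bolted to the bench; origin at the foot of its axis, z up. One hook of 9 mm round steel sticks out level towards its -x as far as x = -115 mm, top of its arm 180 mm above the bench; there the tip turns up to 200 mm.
- hook_seat (a point): Top of the hook's level arm, 70 mm out from the post's axis (post x = -70 mm, y = 0, 180 mm above the bench): where the handle should hang. Hung square here, the push block clears post and tip by about 20 mm.
- tape: Bystander: roll of paper tape lying flat, 90 mm across, 38 mm high; origin under its centre.
- paint_tin: Bystander: round tin, 84 mm across, 100 mm high; origin under its centre.
- spray_can: Bystander: slim spray can with a white cap, 54 mm across, 185 mm high; origin under its centre.

How it is judged:
By the outcome, as a careful person would: the job done as asked, in the order asked, and still so for the second after the job is handed in, with the robot touching nothing.
It also fails if it takes over 58 s, if anything falls off the work surface, if the arm or the gripper's body presses on something with over 40 N, if the wrist force passes 120 N, or if a joint passes its speed limit or range.

## Working session

There is one attempt and no reset: what is moved stays moved. The work goes in short steps, Python scripts to look and compute and a shell command to move; the robot and the scene stay as the last step left them, time stands still between calls to the robot, and variables do not carry over. Pictures are saved under pics/ and viewed, at most 13 in all, crops included, and the job is handed in when it is done.

```bash
ls; mkdir -p pics; cat > h.py <<'E'
import numpy as np, cv2, pickle, os
from station import ctrl, optics, job
from scipy.spatial.transform import Rotation as R
def snap(n,f):
    o=ctrl.get_obs(); d=optics.get_image(n); d=dict(d)
    cv2.imwrite(f'pics/{f}.png',d['image'])
    if 'mount' in d:
        T=np.eye(4);T[:3,:3]=R.from_rotvec(o['tool_rot']).as_matrix();T[:3,3]=o['tool_pos']
        M=T@np.array(d['mount']);d['C']=M[:3,3];d['Rw']=M[:3,:3]
    else:
        r=R.from_rotvec(np.array(d['rvec']).ravel()).as_matrix();d['Rw']=r.T;d['C']=-r.T@np.array(d['tvec']).ravel()
    pickle.dump(d,open(f'pics/{f}.pkl','wb'));return d
def load(f): return pickle.load(open(f'pics/{f}.pkl','rb'))
def ray(d,u,v):
    return d['Rw']@np.array([(u-d['cx'])/d['fx'],(v-d['cy'])/d['fy'],1.])
def onz(d,u,v,z):
    r=ray(d,u,v);return d['C']+r*(z-d['C'][2])/r[2]
def proj(d,p):
    c=d['Rw'].T@(np.array(p)-d['C']);return np.array([d['fx']*c[0]/c[2]+d['cx'],d['fy']*c[1]/c[2]+d['cy']])
E
python3 - <<'E'
from h import *
print(ctrl.get_obs())
a=snap('top','t0');b=snap('side','s0');print(a['C'],b['C'],a['fx'])
snap('wrist','w0')
E
```

```text
pics
{'t': 0.0, 'q': array([ 1.06999661e+00,  5.33614233e-02,  1.61428653e+00,  2.93882173e-07,
        1.47598473e+00, -1.18990863e-01]), 'dq': array([ 0.00156983, -0.00036706,  0.00168109,  0.00096968,  0.00233115,
        0.00037097]), 'effort': array([ 2.00478303e-04, -3.93701041e+01, -3.70169771e+01, -8.04427441e-05,
        7.37283641e-03, -4.66688405e-06]), 'tool_pos': array([0.23257136, 0.57945355, 0.23006464]), 'tool_rot': array([-5.95989352e-01, -3.08390686e+00,  3.05108086e-03]), 'contact_force': array([-0.43386478,  0.41319811, -0.440824  ]), 'wrist_torque': array([-0.01414877,  0.02053454, -0.02072102]), 'grip_force': 0.0, 'opening': 0.08552771084095895}
[ 0.39024829 -0.0104116   1.35150318] [-0.02436887  0.82709296  1.41942286] 444.69367407413813
```

View pics/t0.png

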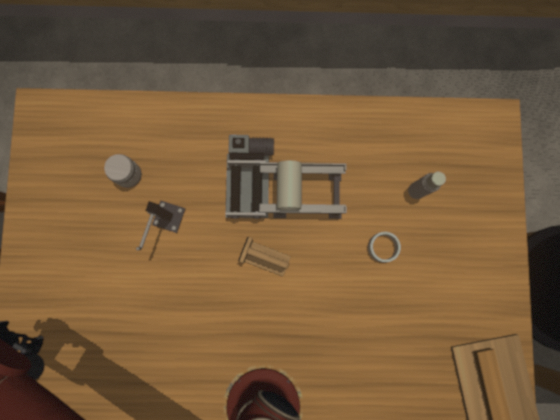

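View pics/s0.png

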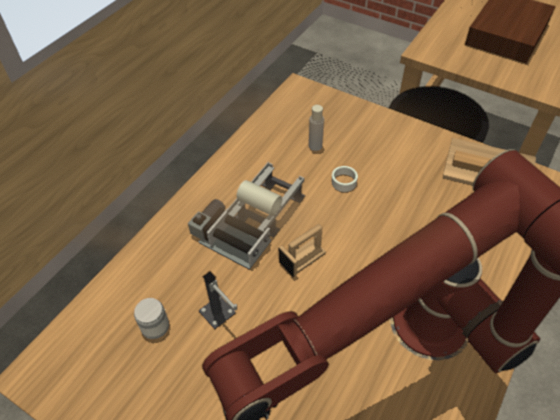

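The top view has world +x up and +y to the left. The turner is near (250,190), the pipe at (289,185), the push block at (266,257), the post at (165,215) with its hook tip at (141,247), the tape at (384,247), the tin at (122,170) and the can at (430,185). I'll zoom in to get numbers.

```bash
python3 - <<'E'
from h import *
d=load('t0');im=d['image'][125:285,130:355];cv2.imwrite('pics/c1.png',cv2.resize(im,None,fx=3.5,fy=3.5,interpolation=cv2.INTER_CUBIC))
E
```

```text
(no output)
```

View pics/c1.png

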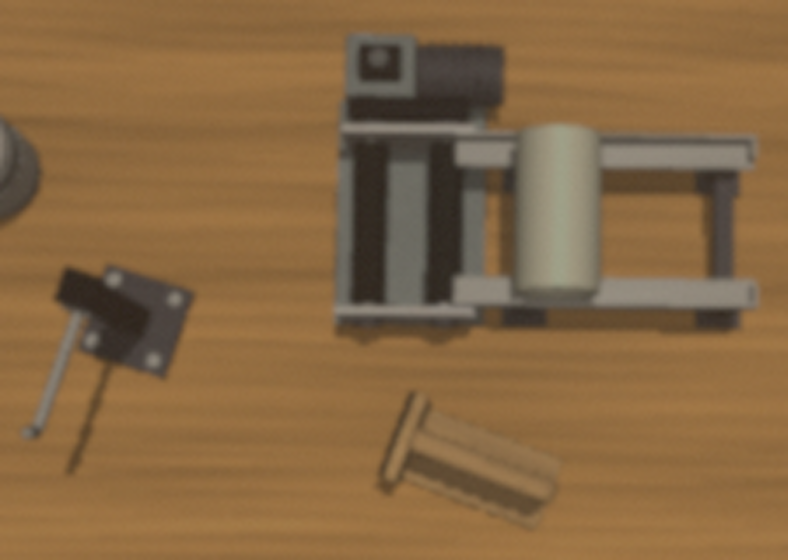

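```bash
python3 - <<'E'
from h import *
d=load('t0')
def P(x,y,z): return onz(d,x/3.5+130,y/3.5+125,z)[:2]
for n,x,y,z in [('railendU',756,137,.091),('railendL',757,304,.091),('plateU_l',343,128,.08),('plateU_r',476,128,.08),('plateL_l',335,312,.08),('plateL_r',475,312,.08),('roll1 U',445,142,.073),('roll1L',440,303,.073),('roll2U',370,142,.073),('roll2L',367,303,.073),
 ('pipeL',517,210,.11),('pipeR',600,210,.11),('pipeU',558,127,.14),('pipeD',556,290,.14),
 ('plateA',418,395,.082),('plateB',393,480,.082),('barend',545,487,.122),('barfront',420,440,.122),
 ('base',133.5,320,.012),('b1',114,280,.012),('b2',175,299,.012),('b3',153,360,.012),('b4',92,341,.012),('posttop',78,287,.202),('hooktip',32,432,.2),('hookroot',80,315,.176)]: print(n,P(x,y,z).round(4))
print(onz(d,430,181,.15),onz(d,384,247,.038),onz(d,119,165,.1))
E
```

```text
railendU [ 0.7022 -0.2288]
railendL [ 0.5623 -0.2293]
plateU_l [0.7055 0.1148]
plateU_r [0.7078 0.0038]
plateL_l [0.5506 0.1166]
plateL_r [0.5528 0.0015]
roll1 U [0.697  0.0296]
roll1L [0.5606 0.0307]
roll2U [0.6957 0.0925]
roll2L [0.5595 0.0911]
pipeL [ 0.6329 -0.0311]
pipeR [ 0.6343 -0.0985]
pipeU [ 0.695  -0.0622]
pipeD [ 0.5637 -0.0624]
plateA [0.4833 0.0467]
plateB [0.414  0.0652]
barend [ 0.4099 -0.0566]
barfront [0.4449 0.0424]
base [0.5489 0.2971]
b1 [0.5835 0.3156]
b2 [0.5679 0.2621]
b3 [0.5145 0.2787]
b4 [0.53   0.3319]
posttop [0.5503 0.2957]
hooktip [0.4423 0.3244]
hookroot [0.5325 0.3001]
[ 0.64474214 -0.45112229  0.15      ] [ 0.46671184 -0.35008141  0.038     ] [0.68405376 0.42409605 0.1       ]
```

```bash
cat >> h.py <<'E'
def goal(p,yaw):
    "shift and turn (tool axes) from measured pose to TCP p, tool x at world yaw deg, pointing down"
    o=ctrl.get_obs();A=R.from_rotvec(o['tool_rot']).as_matrix()
    c,s=np.cos(np.radians(yaw)),np.sin(np.radians(yaw))
    B=np.array([[c,s,0],[s,-c,0],[0,0,-1]])
    print('shift',(A.T@(np.array(p)-o['tool_pos'])).round(4),'turn',R.from_matrix(A.T@B).as_rotvec().round(4),'t',o['t'],'F',o['contact_force'].round(1),'pos',o['tool_pos'].round(4))
E
python3 -m jog '[[[0,0,-0.01],[0,0,0.15]],[[0,0,-0.03],[0,0,0.3]],[[0,0,-0.05],[0,0,0.45]],[[0,0,-0.06],[0,0,0.6]],[[0,0,-0.07],[0,0,0.75]]]' 0.7
python3 -m jog '[[[0,0,0],[0,0,0.15]],[[0,0,0],[0,0,0.3]],[[0,0,0],[0,0,0.45]],[[0,0,0],[0,0,0.6]],[[0,0,0],[0,0,0.75]]]'
python3 -c "
from h import *
goal([.39,-.06,.30],72)"
```

```text
t: 0.65
tool_pos: [0.2328, 0.58, 0.3018]
tool_rot: [1.693, 2.647, 0.0]
contact_force: [-0.0, 0.9, -0.1]
opening: 0.0601
grip_force: 0.0
t: 1.15
tool_pos: [0.2328, 0.5798, 0.3007]
tool_rot: [2.544, 1.842, -0.001]
contact_force: [-0.0, 0.1, -0.7]
opening: 0.0596
grip_force: 0.0
shift [-0.5588  0.3489  0.0012] turn [-0.0001  0.0009 -0.003 ] t 1.15 F [-0.   0.1 -0.7] pos [0.2328 0.5798 0.3007]
```

```bash

python3 -m jog '[[[-0.02,0.012,0],[0,0,0]],[[-0.06,0.037,0],[0,0,0]],[[-0.1,0.062,0],[0,0,0]],[[-0.14,0.087,0],[0,0,0]],[[-0.18,0.112,0],[0,0,0]]]' >/dev/null
python3 -m jog '[[[-0.04,0.025,0],[0,0,0]],[[-0.08,0.05,0],[0,0,0]],[[-0.12,0.075,0],[0,0,0]],[[-0.16,0.1,0],[0,0,0]],[[-0.2,0.125,0],[0,0,0]]]' >/dev/null
python3 -m jog '[[[-0.04,0.025,0],[0,0,0]],[[-0.08,0.05,0],[0,0,0]],[[-0.12,0.075,0],[0,0,0]],[[-0.16,0.1,0],[0,0,0]],[[-0.18,0.112,0],[0,0,0]]]' >/dev/null
python3 -m jog '[[[0,0,0],[0,0,0]],[[0,0,0],[0,0,0]]]'
python3 -c "
from h import *
d=snap('wrist','w1');print(d['C'],d['Rw'],d['fx'])
goal([.42,-.02,.30],72)"
```

```text
t: 2.85
tool_pos: [0.3935, -0.0599, 0.3009]
tool_rot: [-2.539, -1.849, 0.0]
contact_force: [0.5, -0.6, -0.9]
opening: 0.0598
grip_force: 0.0
[0.41916115 0.02042392 0.44355878] [[ 0.95174687 -0.2901661  -0.09990764]
 [-0.3068824  -0.89878339 -0.31306806]
 [ 0.00104641  0.32862144 -0.94446115]] 322.93978754570406
shift [0.0456 0.0132 0.0011] turn [-0.0006 -0.0005  0.0035] t 2.9 F [ 0.3  0.1 -0.5] pos [ 0.3935 -0.0594  0.3011]
```

View pics/w1.png

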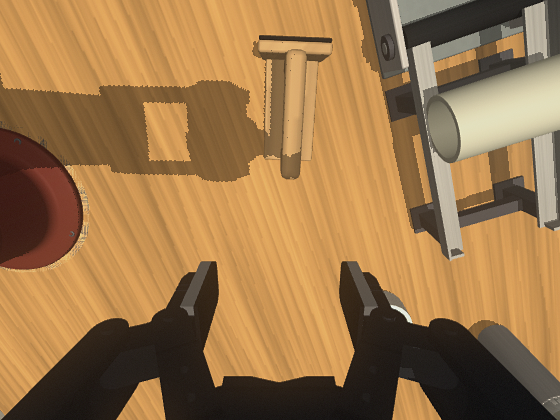

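The wrist view shows the bar running from (295,52) to (290,168), the black face edge from (259,39) to (332,41), and the gripper below, well aligned with it.

```bash
python3 - <<'E'
from h import *
d=load('w1')
a=onz(d,295.5,52,.122);b=onz(d,291,168,.122);l=onz(d,260,37,.081);r=onz(d,332,40,.081)
print(a,b,l,r)
v=(a-b)[:2];w=(r-l)[:2];print(np.linalg.norm(v),np.degrees(np.arctan2(v[1],v[0])),np.linalg.norm(w),np.degrees(np.arctan2(w[1],w[0]))+90)
E
```

```text
[0.44496174 0.04911944 0.122     ] [ 0.40961482 -0.05167744  0.122     ] [0.41824208 0.07685256 0.081     ] [0.48649548 0.05200714 0.081     ]
0.10681486738832059 70.6755222379158 0.07263485166771998 69.99761506213147
```

```bash
python3 -c "
from h import *
goal([.418,-.029,.15],70.5)"
```

```text
shift [0.0363 0.0141 0.1511] turn [-0.0006 -0.0005  0.0297] t 2.9 F [ 0.3  0.1 -0.5] pos [ 0.3935 -0.0594  0.3011]
```

```bash

python3 -m jog '[[[0.018,0.007,0.02],[0,0,0.015]],[[0.036,0.014,0.05],[0,0,0.03]],[[0.036,0.014,0.09],[0,0,0.03]],[[0.036,0.014,0.125],[0,0,0.03]],[[0.036,0.014,0.151],[0,0,0.03]]]' >/dev/null
python3 -m jog '[[[0,0,0],[0,0,0]],[[0,0,0],[0,0,0]]]'
python3 -c "
from h import *
d=snap('wrist','w2')
goal([.418,-.029,.091],70.5)"
```

```text
t: 3.6
tool_pos: [0.4181, -0.029, 0.1508]
tool_rot: [-2.564, -1.815, -0.0]
contact_force: [0.1, 1.1, 0.7]
opening: 0.0598
grip_force: 0.0
shift [ 0.0001 -0.0012  0.0611] turn [ 0.0026 -0.0003  0.0008] t 3.65 F [ 0.4 -0.3  0.8] pos [ 0.419  -0.0294  0.1521]
```

View pics/w2.png

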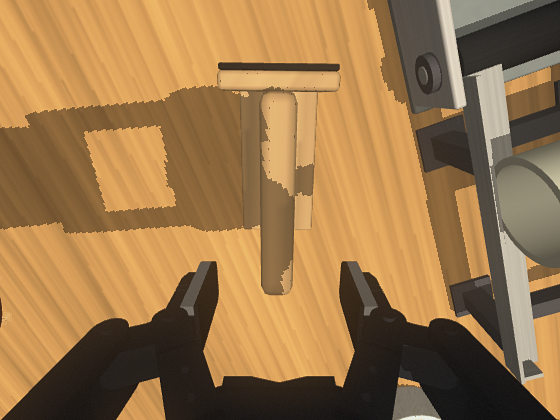

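The bar, from (279,93) to (277,285), lies midway between the fingers at (206) and (350). I'll check its position along the bar.

```bash
python3 - <<'E'
from h import *
d=load('w2');u=np.array([.334,.943])
g=np.array([.4185,-.029])
for p,z in [((279,93),.122),((277,283),.122),((277,294),.111),((279,64),.081)]:
    q=onz(d,*p,z)[:2];print(q,(q-g)@u,(q-g)@np.array([-.943,.334]))
E
```

```text
[0.44637247 0.05058449] 0.08435757430933487 0.0002974833582843231
[ 0.40870123 -0.05279921] -0.02571544424856888 0.0012913077014965217
[ 0.40351813 -0.06736369] -0.04118090849698042 0.001314431635217955
[0.45200914 0.06615792] 0.10092597236001363 0.0001836252953002955
```

```bash

python3 -m jog '[[[0,0,0.02],[0,0,0]],[[0,0,0.04],[0,0,0]],[[0,0,0.055],[0,0,0]],[[0,0,0.06],[0,0,0]],[[0,0,0.06],[0,0,0]]]'
python3 -m jog '[[[0,0,0],[0,0,0]],[[0,0,0],[0,0,0]],[[0,0,0],[0,0,0]],[[0,0,0],[0,0,0]],[[0,0,0],[0,0,0]]]' 0 70
python3 -m jog '[[[0,0,-0.02],[0,0,0]],[[0,0,-0.06],[0,0,0]],[[0,0,-0.1],[0,0,0]],[[0,0,-0.13],[0,0,0]],[[0,0,-0.15],[0,0,0]]]'
python3 -c "
from h import *
goal([.42,-.229,.25],90.6)"
```

```text
t: 4.15
tool_pos: [0.4188, -0.03, 0.0914]
tool_rot: [2.565, 1.812, 0.002]
contact_force: [-0.2, 0.5, 0.5]
opening: 0.06
grip_force: 0.0
t: 4.65
tool_pos: [0.4188, -0.0301, 0.0914]
tool_rot: [2.565, 1.812, 0.001]
contact_force: [-1.9, -0.2, 5.4]
opening: 0.0187
grip_force: 69.4
t: 5.15
tool_pos: [0.4186, -0.0302, 0.2425]
tool_rot: [2.565, 1.811, 0.002]
contact_force: [0.3, 0.3, -2.2]
opening: 0.0189
grip_force: 69.0
shift [-0.1869  0.0679 -0.0073] turn [ 0.0027  0.0005 -0.3516] t 5.15 F [ 0.3  0.3 -2.2] pos [ 0.4186 -0.0302  0.2425]
```

```bash

python3 -m jog '[[[-0.03,0.01,0],[0,0,-0.07]],[[-0.07,0.025,0],[0,0,-0.14]],[[-0.115,0.04,0],[0,0,-0.22]],[[-0.155,0.055,0],[0,0,-0.29]],[[-0.187,0.068,0],[0,0,-0.352]]]' >/dev/null
python3 -m jog '[[[0,0.02,0],[0,0,0]],[[0,0.06,0],[0,0,0]],[[0,0.1,0],[0,0,0]],[[0,0.14,0],[0,0,0]],[[0,0.17,0],[0,0,0]]]' > /dev/null
python3 -m jog '[[[0,0,0],[0,0,0]],[[0,0,0],[0,0,0]]]'
python3 -c "
from h import *
d=snap('wrist','w3')
goal([.631,-.2235,.1755],90.5)"
```

```text
t: 6.35
tool_pos: [0.5892, -0.2268, 0.2386]
tool_rot: [-2.207, -2.232, 0.002]
contact_force: [-0.7, 0.7, -2.3]
opening: 0.019
grip_force: 69.5
shift [0.0029 0.0424 0.0635] turn [-0.0022 -0.0007  0.0023] t 6.4 F [ 0.5  0.2 -2.2] pos [ 0.5888 -0.2269  0.2391]
```

View pics/w3.png

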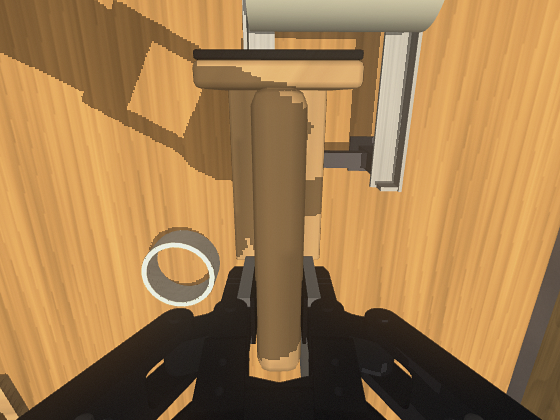

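The block is held square in the grip, with its face edge at row 52. The far rail's outer corner is at (400,190) and the pipe's rear silhouette at row 31. The block is clear of the pipe.

```bash
python3 - <<'E'
from h import *
d=load('w3')
print(onz(d,401,190,.091),onz(d,420,35,.091),d['C'])
f=onz(d,279,50,.239-.0914+.081);print('face',f)
r=ray(d,340,31); C=d['C']
# tangent in y-z plane to circle z=.11,r=.035 
n=np.array([-r[2],r[1]]);n/=np.linalg.norm(n)  # (y,z)
for s in(1,-1):print('pipe y',(s*.035-n[1]*(.11-C[2]))/n[0]+C[1])
E
```

```text
[ 0.70346189 -0.22656537  0.091     ] [ 0.70103459 -0.09686183  0.091     ] [ 0.58806386 -0.14236024  0.3812966 ]
face [ 0.58795345 -0.1248689   0.2286    ]
pipe y -0.06239090887339979
pipe y -0.13332639662906137
```

```bash

python3 -m jog '[[[0,0.02,0],[0,0,0]],[[0,0.042,0.012],[0,0,0]],[[0,0.042,0.035],[0,0,0]],[[0,0.042,0.055],[0,0,0]],[[0,0.042,0.0635],[0,0,0]]]'
python3 -m jog '[[[0.004,0,0],[0,0,0]],[[0.009,0,0],[0,0,0]],[[0.014,0,0],[0,0,0]],[[0.019,0,0],[0,0,0]],[[0.024,0,0],[0,0,0]]]'
python3 -m jog '[[[0.005,0,0],[0,0,0]],[[0.01,0,0],[0,0,0]],[[0.0155,0,0],[0,0,0]],[[0.021,0,0],[0,0,0]],[[0.027,0,0],[0,0,0]]]'
python3 -m jog '[[[0.006,0,0],[0,0,0]],[[0.012,0,0],[0,0,0]],[[0.018,0,0],[0,0,0]],[[0.024,0,0],[0,0,0]],[[0.03,0,0],[0,0,0]]]'
python3 -m jog '[[[0.006,0,0],[0,0,0]],[[0.012,0,0],[0,0,0]],[[0.018,0,0],[0,0,0]],[[0.024,0,0],[0,0,0]],[[0.03,0,0],[0,0,0]]]'
python3 - <<'E'
from h import *
a=snap('wrist','w4')['image'];b=snap('top','t4')['image'][110:250,200:370]
b=cv2.resize(b,None,fx=3,fy=3);cv2.imwrite('pics/c4.png',np.vstack([cv2.resize(a[:200],(510,182)),b[:400]]))
E
```

```text
t: 6.9
tool_pos: [0.6293, -0.2262, 0.174]
tool_rot: [-2.207, -2.23, 0.003]
contact_force: [-0.3, 0.6, -2.3]
opening: 0.0191
grip_force: 69.5
t: 7.4
tool_pos: [0.6318, -0.2022, 0.1779]
tool_rot: [2.208, 2.233, 0.001]
contact_force: [-0.5, 0.4, -2.5]
opening: 0.0192
grip_force: 69.5
t: 7.9
tool_pos: [0.631, -0.1752, 0.1768]
tool_rot: [-2.209, -2.234, 0.0]
contact_force: [0.0, -0.1, -2.8]
opening: 0.0193
grip_force: 69.7
t: 8.4
tool_pos: [0.6307, -0.1451, 0.1768]
tool_rot: [2.209, 2.234, 0.0]
contact_force: [0.6, -0.3, -2.4]
opening: 0.0189
grip_force: 69.7
t: 8.9
tool_pos: [0.6304, -0.1151, 0.1768]
tool_rot: [2.209, 2.234, -0.0]
contact_force: [0.3, 0.1, -2.6]
opening: 0.0194
grip_force: 69.7
```

View pics/c4.png

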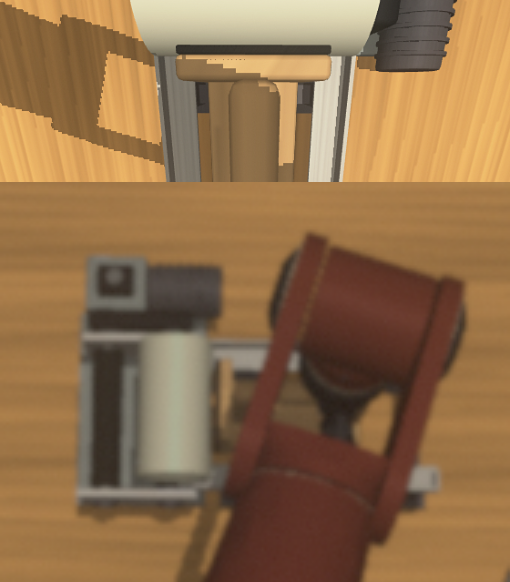

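The pipe is in contact with the face, and its centre sits just short of the first roller's top. I'll push it gently over the crest.

```bash

python3 -m jog '[[[0.005,0,0],[0,0,0]],[[0.01,0,0],[0,0,0]],[[0.014,0,0],[0,0,0]],[[0.016,0,0],[0,0,0]],[[0.016,0,0],[0,0,0]]]'
python3 -m jog '[[[0,0,0],[0,0,0]],[[0,0,0],[0,0,0]],[[0,0,0],[0,0,0]],[[0,0,0],[0,0,0]],[[0,0,0],[0,0,0]]]'
python3 - <<'E'
from h import *
a=snap('wrist','w5')['image'];b=snap('top','t5')['image'][110:250,200:370]
b=cv2.resize(b,None,fx=3,fy=3);cv2.imwrite('pics/c5.png',np.vstack([cv2.resize(a[:200],(510,182)),b[:400]]))
E
```

```text
t: 9.5
tool_pos: [0.6302, -0.0993, 0.1768]
tool_rot: [-2.209, -2.234, 0.0]
contact_force: [-0.7, 0.4, -2.4]
opening: 0.0186
grip_force: 69.6
t: 10.0
tool_pos: [0.6302, -0.0997, 0.1768]
tool_rot: [-2.209, -2.233, 0.0]
contact_force: [0.7, 0.3, -1.7]
opening: 0.0189
grip_force: 69.6
```

View pics/c5.png

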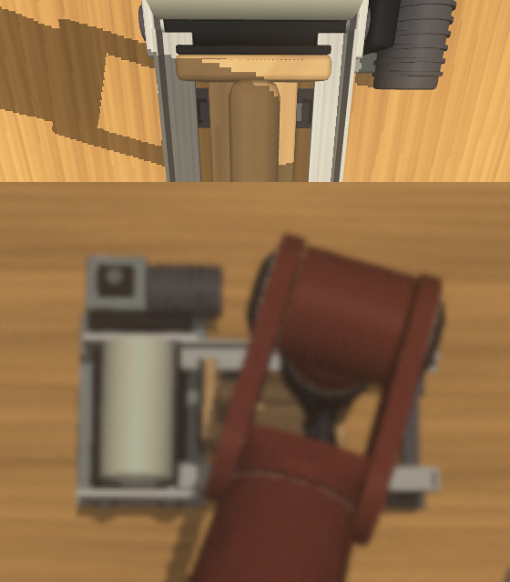

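The pipe has dropped between the two rollers: in the top crop its centre, at (137,405), lies midway over the turner, and the black first roller is visible again behind it. I'll back off, lift and carry the block to the hook.

```bash

python3 -m jog '[[[-0.01,0,0],[0,0,0]],[[-0.03,0,0],[0,0,0]],[[-0.045,0,0],[0,0,0]],[[-0.045,0,-0.015],[0,0,0]],[[-0.045,0,-0.05],[0,0,0]]]'>/dev/null
python3 -m jog '[[[0,0,-0.035],[0,0,0]],[[0,0,-0.07],[0,0,0]],[[0,0,-0.09],[0,0,0]],[[0,0,-0.1],[0,0,0]],[[0,0,-0.1],[0,0,0]]]'
python3 -m jog '[[[0.015,-0.009,0],[0,0,0]],[[0.045,-0.027,0],[0,0,0]],[[0.075,-0.044,0],[0,0,0]],[[0.105,-0.062,0],[0,0,0]],[[0.135,-0.08,0],[0,0,0]]]'>/dev/null
python3 -m jog '[[[0.03,-0.018,0],[0,0,0]],[[0.06,-0.035,0],[0,0,0]],[[0.09,-0.053,0],[0,0,0]],[[0.12,-0.071,0],[0,0,0]],[[0.15,-0.088,0],[0,0,0]]]'>/dev/null
python3 -m jog '[[[0.03,-0.018,0],[0,0,0.06]],[[0.06,-0.035,0],[0,0,0.12]],[[0.09,-0.053,0],[0,0,0.18]],[[0.12,-0.071,0],[0,0,0.24]],[[0.14,-0.082,0],[0,0,0.285]]]'
python3 -m jog '[[[0,0,0],[0,0,0]],[[0,0,0],[0,0,0]],[[0,0,0],[0,0,0]]]'
python3 - <<'E'
from h import *
snap('wrist','w6');snap('top','t6')
goal([.3685,.2985,.2064],74.5)
E
```

```text
t: 11.1
tool_pos: [0.6314, -0.1451, 0.3294]
tool_rot: [2.207, 2.231, 0.003]
contact_force: [0.4, 0.6, -2.7]
opening: 0.0193
grip_force: 69.7
t: 12.6
tool_pos: [0.3731, 0.279, 0.3244]
tool_rot: [-2.503, -1.896, 0.006]
contact_force: [0.6, -0.9, -2.3]
opening: 0.0191
grip_force: 69.6
t: 12.9
tool_pos: [0.3758, 0.277, 0.3257]
tool_rot: [-2.504, -1.897, 0.003]
contact_force: [0.5, 0.3, -2.5]
opening: 0.0191
grip_force: 69.6
shift [ 0.0188 -0.0132  0.1198] turn [-0.0007  0.0008 -0.0047] t 13.0 F [-0.4  0.3 -2.2] pos [0.3762 0.2769 0.3262]
```

View pics/w6.png

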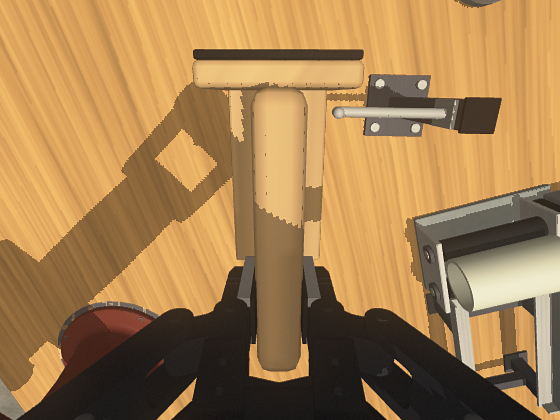

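The wrist view shows the hook's level arm from its tip (338,113) to its root (447,114), so it is nearly square to the bar. I'll compute the seat from these and the bolts at (380,83), (422,85), (416,129) and (375,127).

```bash
python3 - <<'E'
from h import *
d=load('w6')
t=onz(d,338,112,.197)[:2];r=onz(d,447,114,.1755)[:2]
b=np.array([onz(d,*p,.012)[:2] for p in [(380,83),(422,85),(416,129),(375,127)]])
print('tip',t,'root',r,'base',b.mean(0))
v=r-t;print(np.degrees(np.arctan2(v[1],v[0])),np.linalg.norm(v))
for i,j in((0,1),(3,2)):
    w=b[j]-b[i];print('bolts',np.degrees(np.arctan2(w[1],w[0])))
h=.5*(t+v/np.linalg.norm(v)*.041)+.5*(b.mean(0)-.07*v/np.linalg.norm(v));print('seat',h, np.linalg.norm(b.mean(0)-t))
yaw=np.arctan2(v[1],v[0])+np.pi/2;bx=np.array([np.cos(yaw),np.sin(yaw)])
print('face',onz(d,278,51,.3262-.0914+.081)[:2]-np.array([.3762,.2769]))
T=h-.0465*bx;S=T-.105*v/np.linalg.norm(v);print('T',T,'S',S)
goal([*S,.2064],np.degrees(yaw));goal([*T,.2064],np.degrees(yaw))
E
```

```text
tip [0.44090869 0.3311084 ] root [0.53560529 0.30151189] base [0.54976996 0.29741596]
-17.356128791542876 0.099213907194735
bolts -18.237740079217136
bolts -18.41917492199872
seat [0.48149953 0.31858767] 0.11395593779755034
face [0.02669684 0.09775334]
T [0.46762811 0.27420486] S [0.36740886 0.30552742]
shift [ 0.0253 -0.0162  0.1198] turn [-0.0007  0.0008  0.0277] t 13.0 F [-0.4  0.3 -2.2] pos [0.3762 0.2769 0.3262]
shift [0.0224 0.0888 0.1197] turn [-0.0007  0.0008  0.0277] t 13.0 F [-0.4  0.3 -2.2] pos [0.3762 0.2769 0.3262]
```

```bash

python3 -m jog '[[[0.012,-0.008,0],[0,0,0.014]],[[0.025,-0.016,0.01],[0,0,0.028]],[[0.025,-0.016,0.045],[0,0,0.028]],[[0.025,-0.016,0.085],[0,0,0.028]],[[0.025,-0.016,0.118],[0,0,0.028]]]'>/dev/null
python3 -m jog '[[[0,0,0.002],[0,0,0]],[[0,0,0.002],[0,0,0]],[[0,0,0.002],[0,0,0]]]'
python3 - <<'E'
from h import *
a=snap('wrist','w7')['image'];snap('side','s7')
b=load('s7')['image'][220:400,130:370]
cv2.imwrite('pics/c7.png',np.hstack([cv2.resize(a,(400,300)),cv2.resize(b,(400,300))]))
goal([.4676,.2742,.2064],72.6)
E
```

```text
t: 13.8
tool_pos: [0.3689, 0.3065, 0.2095]
tool_rot: [2.531, 1.861, 0.006]
contact_force: [0.4, 0.8, -2.0]
opening: 0.0188
grip_force: 69.6
shift [-0.0016  0.1039  0.0036] turn [ 0.0031 -0.0035  0.0013] t 13.9 F [ 0.6  0.  -2.2] pos [0.3689 0.3066 0.2097]
```

View pics/c7.png

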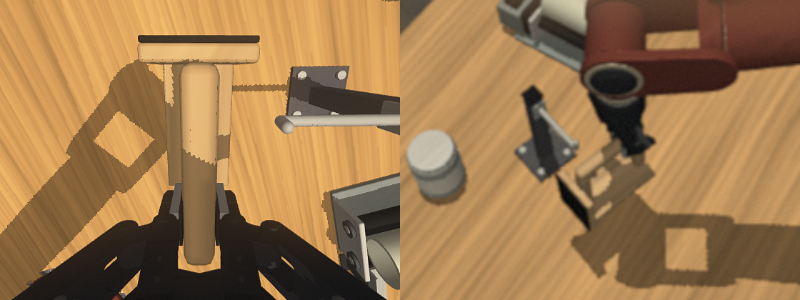

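The block is staged beyond the tip, which is at about (398,172) in the full wrist image, level with the middle of the bar. I'll check that and then slide in.

```bash
python3 -c "
from h import *
d=load('w7');print(onz(d,399,172,.195))"
python3 -m jog '[[[0,0.01,0.001],[0,0,0]],[[-0.001,0.03,0.002],[0,0,0]],[[-0.001,0.05,0.002],[0,0,0]],[[-0.0015,0.07,0.002],[0,0,0]],[[-0.0015,0.085,0.002],[0,0,0]]]'
python3 -m jog '[[[0,0.009,0],[0,0,0]],[[0,0.017,0],[0,0,0]],[[0,0.019,0],[0,0,0]],[[0,0.019,0],[0,0,0]],[[0,0.019,0],[0,0,0]]]'
python3 - <<'E'
from h import *
a=snap('wrist','w8')['image'];snap('side','s8')
b=load('s8')['image'][220:400,130:370]
cv2.imwrite('pics/c8.png',np.hstack([cv2.resize(a,(400,300)),cv2.resize(b,(400,300))]))
goal([.4676,.2742,.1714],72.6)
E
```

```text
[0.44028238 0.33372559 0.195     ]
t: 14.4
tool_pos: [0.4501, 0.2788, 0.2057]
tool_rot: [2.53, 1.861, 0.002]
contact_force: [-0.7, 0.3, -2.9]
opening: 0.0192
grip_force: 69.6
t: 14.9
tool_pos: [0.4658, 0.2739, 0.2048]
tool_rot: [-2.53, -1.862, 0.0]
contact_force: [-0.0, 0.0, -1.7]
opening: 0.0188
grip_force: 69.6
shift [0.0008 0.0016 0.0334] turn [-0.0002 -0.      0.0024] t 15.0 F [ 0.1  0.1 -2.7] pos [0.4658 0.2739 0.2048]
```

View pics/c8.png

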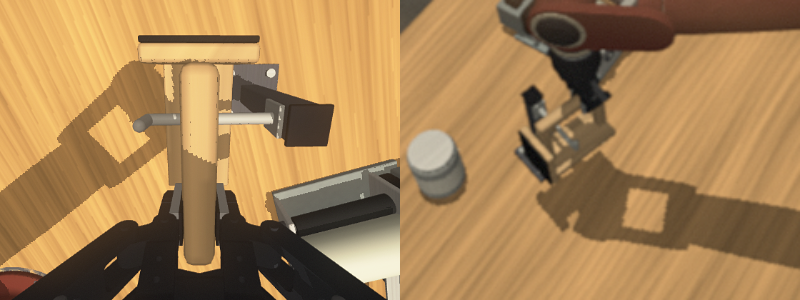

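The hook arm passes through the handle opening at the right place, about block x = +13 mm, and the tip is outside. I'll shift 3 mm and lower onto it.

```bash

python3 -m jog '[[[0.003,0.001,0.005],[0,0,0]],[[0.003,0.001,0.014],[0,0,0]],[[0.003,0.001,0.022],[0,0,0]],[[0.003,0.001,0.028],[0,0,0]],[[0.003,0.001,0.03],[0,0,0]]]'
python3 -m jog '[[[0,0,0.001],[0,0,0]],[[0,0,0.002],[0,0,0]],[[0,0,0.003],[0,0,0]],[[0,0,0.003],[0,0,0]]]'
```

```text
t: 15.5
tool_pos: [0.4674, 0.2759, 0.1731]
tool_rot: [-2.53, -1.862, 0.004]
contact_force: [0.3, -0.1, -1.5]
opening: 0.0188
grip_force: 69.6
t: 15.9
tool_pos: [0.4682, 0.2762, 0.172]
tool_rot: [2.53, 1.862, 0.001]
contact_force: [-0.1, -0.7, -2.0]
opening: 0.019
grip_force: 69.6
```

```bash

python3 -m jog '[[[0,0,0.001],[0,0,0]],[[0,0,0.001],[0,0,0]],[[0,0,0.001],[0,0,0]]]' | grep -E 'pos|cont'
python3 -m jog '[[[0,0,0.001],[0,0,0]],[[0,0,0.001],[0,0,0]],[[0,0,0.001],[0,0,0]]]' | grep -E 'pos|cont'
python3 -m jog '[[[0,0,0.001],[0,0,0]],[[0,0,0.001],[0,0,0]],[[0,0,0.001],[0,0,0]]]' | grep -E 'pos|cont'
```

```text
tool_pos: [0.4684, 0.2763, 0.1713]
contact_force: [-0.5, 0.1, -0.2]
tool_pos: [0.4684, 0.2763, 0.1709]
contact_force: [-2.3, -2.0, 6.3]
tool_pos: [0.4686, 0.2763, 0.1708]
contact_force: [-4.9, -3.2, 9.3]
```

It's resting on the hook. I'll relieve the overpress and release gently.

```bash

python3 -m jog '[[[0,0,-0.001],[0,0,0]],[[0,0,-0.002],[0,0,0]],[[0,0,-0.002],[0,0,0]],[[0,0,-0.002],[0,0,0]]]' - 20 | grep -E 'pos|cont|grip'
python3 -m jog '[[[0,0,0],[0,0,0]],[[0,0,0],[0,0,0]],[[0,0,0],[0,0,0]],[[0,0,0],[0,0,0]],[[0,0,0],[0,0,0]]]' 0.3 
python3 -m jog '[[[0,0,0],[0,0,0]],[[0,0,0],[0,0,0]],[[0,0,0],[0,0,0]],[[0,0,0],[0,0,0]],[[0,0,0],[0,0,0]]]' 0.6 
python3 - <<'E'
from h import *
a=snap('wrist','w9')['image'];snap('side','s9')
b=load('s9')['image'][220:400,130:370]
cv2.imwrite('pics/c9.png',np.hstack([cv2.resize(a,(400,300)),cv2.resize(b,(400,300))]))
E
```

```text
tool_pos: [0.4684, 0.2763, 0.1711]
contact_force: [-0.6, -0.9, 3.8]
grip_force: 70.2
t: 17.7
tool_pos: [0.468, 0.2762, 0.1706]
tool_rot: [-2.53, -1.862, 0.0]
contact_force: [-0.5, -0.0, -0.7]
opening: 0.0257
grip_force: 0.0
t: 18.2
tool_pos: [0.4681, 0.2762, 0.1708]
tool_rot: [2.53, 1.862, -0.0]
contact_force: [0.3, 0.1, -0.4]
opening: 0.0514
grip_force: 0.0
```

View pics/c9.png

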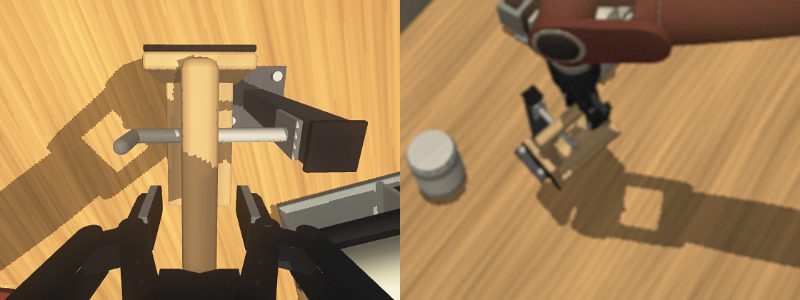

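The handle hangs free on the hook, square to it and between post and tip. I'll retreat upward and check.

```bash

python3 -m jog '[[[0,0,-0.01],[0,0,0]],[[0,0,-0.03],[0,0,0]],[[0,0,-0.06],[0,0,0]],[[0,0,-0.1],[0,0,0]],[[0,0,-0.14],[0,0,0]]]' | grep cont
python3 -m jog '[[[0,0,-0.03],[0,0,0]],[[-0.04,0,-0.04],[0,0,0]],[[-0.08,0,-0.04],[0,0,0]],[[-0.12,0,-0.04],[0,0,0]],[[-0.15,0,-0.04],[0,0,0]]]'
python3 -m jog '[[[0,0,0],[0,0,0]],[[0,0,0],[0,0,0]],[[0,0,0],[0,0,0]],[[0,0,0],[0,0,0]],[[0,0,0],[0,0,0]]]' >/dev/null
python3 -m jog '[[[0,0,0],[0,0,0]],[[0,0,0],[0,0,0]],[[0,0,0],[0,0,0]],[[0,0,0],[0,0,0]],[[0,0,0],[0,0,0]]]' >/dev/null
python3 - <<'E'
from h import *
a=snap('wrist','w10')['image'];b=snap('side','s10')['image'];c=snap('top','t10')['image']
cv2.imwrite('pics/c10.png',np.vstack([np.hstack([cv2.resize(a,(400,300)),cv2.resize(b[220:370,140:340],(400,300))]),np.hstack([cv2.resize(c,(400,300)),cv2.resize(c[120:270,100:300],(400,300))])]))
E
```

```text
contact_force: [-0.0, -0.4, 0.4]
t: 19.3
tool_pos: [0.4228, 0.1315, 0.3521]
tool_rot: [2.53, 1.861, 0.002]
contact_force: [1.0, 0.4, -0.7]
opening: 0.0515
grip_force: 0.0
```

View pics/c10.png

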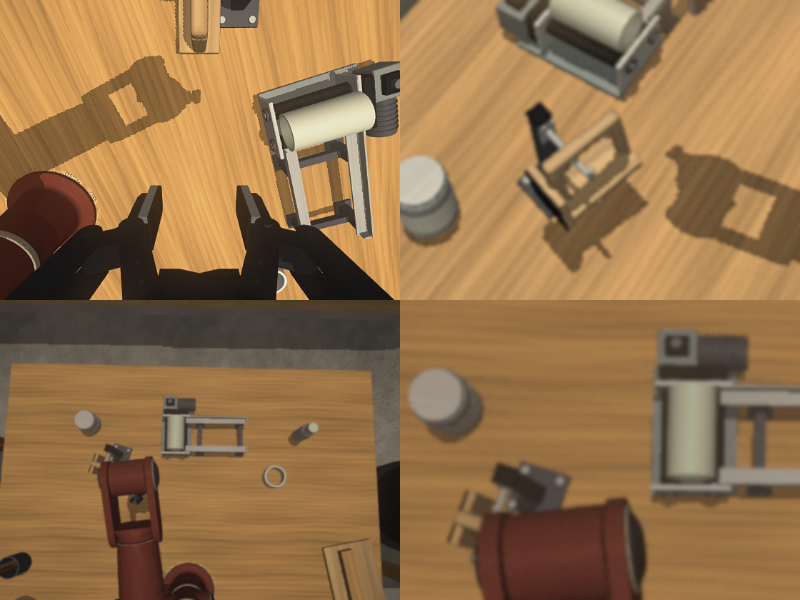

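The pipe lies between the rollers, the block hangs level on the hook, the bystanders haven't moved and the arm is clear.

```bash
python3 -c "
from station import job
print(job.finish_job())"
```

```text
the job is handed in; nothing more can be done
None
```

The pipe is seated between the two rollers, the push block hangs by its handle on the hook with the arm clear of it, the tape, tin and spray can were not moved, and I handed the job in at about 20 s of the 58 s allowed.

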